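# Put the hanger carriage back on the bent rod of the drying stand

## Task

Pick up the loose carriage by its yellow tab, thread it onto the free (orange) end of the drying stand's bent rod and ease it gently round the bend without letting it bind, until it is fully home against the black rubber stop at the post. Leave it hanging upright there, released, and do not disturb the other things on the bench.

Things in the scene. Friction and masses are not known exactly. Their poses are not given: they have to be found in the camera images.
- carriage: Loose carriage standing on the bench, 95 mm tall, 0.11-0.22 kg. Origin: centre of its underside, z up. Steel foot 36 (x) x 44 (y) x 24 mm high (heavy, so it hangs upright); blue block 24 (x) x 34 (y), z 27 to 57 mm; yellow grip tab 24 (x) x 16 (y), z 57 to 95 mm: grip it across y. Both ends of its bore are alike: it may go on either way round
- bore (a point): Centre of the carriage's through bore (16 mm diameter, 24 mm long), 42 mm above the carriage's underside; axes as the carriage, x along the bore
- stand: Drying stand, fixed. Origin: post axis at bench height, z up. 12 mm base plate, 38 mm clamp head, top at 158 mm. A level steel rod (12 mm diameter, axis 140 mm above the bench) leaves the head within 0.12 rad of the stand's -y, past a rubber stop (32 mm disc, face 30 mm from the post axis, gives 1 mm per 1.5 N). Fully home, the block touches it: bore centre 42 mm from the post axis
- clamp (a point): Where the rod's axis meets the post axis, 140 mm above the bench; axes as the stand. From here the rod is straight for 75 to 145 mm, bends level on a 60 mm centre-line radius towards the stand's -x, then is straight for 80 mm to its free end. Bent by hand: of the 90 degrees, at 1/4 and at 3/4 of the bend there may be a kink of up to 0.22 rad more or less
- rod_end (a point): Centre of the rod's rounded free end (orange for the last 15 mm), on the rod's axis 6 mm inside its very end, 140 mm above the bench. Only the point counts: its axes do NOT show the rod's direction. The rod does not give, and more than 12 N between carriage and rod or stop mars it: feel for side load, yield to it, and set it down on the rod before letting go
- amber_bottle: dark amber jar, black cap, 60 mm across, 85 mm tall. Leave alone. Origin: middle of its underside
- red_cap_bottle: small amber bottle, red cap, 44 mm across, 85 mm tall. Leave alone. Origin: middle of its underside
- white_jar: white jar, 56 mm across, 60 mm tall. Leave alone. Origin: middle of its underside
- beaker: clear open beaker, 80 mm across, 85 mm tall. Leave alone. Origin: middle of its underside
- applicator: steel film applicator frame, 70 x 76 x 30 mm. Leave alone. Origin: middle of its underside
- spatula: spatula, 160 mm long, lying flat. Leave alone. Origin: under its middle
Not all that is in view belongs to the job. What is shaped like the carriage but purple is not meant.

How it is judged:
On the way, in this order (a step that is already met when the one before it is completed fails the run):
1. the carriage is threaded onto the rod: the rod's end is inside its bore (distance between bore and rod_end below 0.009 m).
2. the carriage has passed the bend, within 70 mm of the post axis at the rod's height (horizontal distance between bore and stand below 0.07 m and height (world z) of bore between 0.132 and 0.148 m), for 0.1 s.
At the end, for the whole second after the job is handed in: The carriage hangs on the rod at the rod's height (bore centre 132 to 148 mm above the bench), home against the stop (bore centre 36 to 46 mm from the post axis; 42 when touching), upright within 0.35 rad, released and at rest (horizontal distance between bore and stand between 0.036 and 0.046 m and height (world z) of bore between 0.132 and 0.148 m and angle between carriage's own z axis and vertical below 0.35 rad and linear speed of carriage below 0.02 m/s and contact force between the fingers and carriage below 0.1 N).
It fails at once if the carriage is forced on the rod: more than 12 N between carriage and stand or rod (contact force between carriage and stand above 12 N).
It fails at once if the rod or stand is struck by the gripper or arm with more than 15 N (contact force between any of the fingers, the arm and stand above 15 N).
It fails at once if another thing on the bench is moved more than 20 mm (distance of any of amber_bottle, red_cap_bottle, white_jar, beaker, applicator, spatula from where it was at the start of the episode above 0.02 m).
It also fails if it takes over 72 s, if anything falls off the work surface, if the arm or the gripper's body presses on something with over 40 N, if the wrist force passes 120 N, or if a joint passes its speed limit or range.

## Robot

A 7-joint arm with a two-finger parallel gripper is mounted at the origin on the work surface. World frame = base frame: x ahead of the robot, y to its left, z up, the work surface at z = 0. Lengths are in m, angles in rad, forces in N, time in s.
With the tool pointing down it reaches from about 0.35 to 0.9 m from the base axis. Payload 8.1 kg.
Tool frame: the origin (TCP) lies at the centre of the arm's flange, where the gripper is bolted on; the fingertips stand 178 mm ahead of it and the grasp point (between the pads) lies 159 mm ahead of it; x points along the fingers, z is the direction in which the jaws open and shut, and the axes are right-handed (so a half turn about x gives the same grasp; the last joint's range is limited). The gripper opens to 92 mm and grips with 3 to 60 N. Pads are 19 mm wide; open, the fingers measure 130 mm over their backs; the gripper's body (75 mm by 190 mm) begins 47 mm behind the grasp point.
Start: joints at [-1.447, 0.434, 0.025, 1.573, -0.012, 1.134, -0.075], TCP at [0.141, 0.609, 0.405] pointing down, gripper open.
Joint ranges: [-2.62, 2.62], [-0.44, 2.09], [-1.27, 1.32], [0.08, 2.57], [-1.32, 4.46], [0.12, 2], [-2.74, 2.74]. Speed limits (rad/s): [2.22, 2.22, 3.01, 3.01, 3.14, 3.14, 3.14].

## Interface

Orientations are given as a rotation vector (axis times angle).
In Python, from cell import arm, get_image, search_frame, pinpoint gives the robot as it stands.
- The arm moves only by the tool arm_command, never from a script. Its argument "motion" is a list of rows, each a list of 7 numbers: the finger opening in mm, from 0 to 91.8, then the shift along the tool's x, y, z in mm, then the turn, a rotation vector about the tool's x, y, z in degrees. In form: [[fingers, x, y, z, ax, ay, az], ...]. A call has 1 to 5 rows; each row shifts and turns the commanded pose from where the row before left it, along the tool's axes as they then stand; what a row does not reach is not made up. A row lasts 1/8 s, in which the tool goes at most 62.5 mm and 10.7 degrees, less where a joint would pass 70% of its speed; a pose out of reach is approached as far as the arm can. A call with a gripper value outside its range is refused whole. The fingers move at their own pace and stop on an object; "newtons" is the grip in N (left out, the last holds). Time passes only in rows, so rows that do not move let the fingers close. It gives the time, the measured TCP pose, the force and the opening at its end, in the units of the state.
- arm.observe(): the state, without advancing time (a new reading comes with each control period).
- get_image(name): name is "scene" or "side" or "wrist"; returns a dict with "frame" (480x640x3 uint8, red, green, blue), "range_z" (480x640 float32, m along the optical axis (not along the pixel's ray), 0 where there is no reading), "K" (3x3 intrinsics, pixels), "origin" and "rotation" of the camera in the world; the wrist camera has in their place "tool_from_camera" (4x4, takes a point from camera to tool coordinates, whose origin is the TCP and whose axes are the tool frame's). Camera axes: x right, y down, z forward; pixel columns grow to the right and rows downward; lengths in m; the calibration is good to about 2 mm. A picture is of the moment at which its call begins: read the wrist's pose just before it.
- arm.sign_off(): hands the job in, once; it reports no verdict.
Trained networks look in the newest picture that a camera, given by its name, has taken for a name from the list of things; names that differ only in an ending like _2 or _b are one class to them, and where a whole thing is asked for, a point or a joint stands for the part that bears it (a point fixed in the world has none). Each returns a list of dicts, best first, with "p" (0 to 1); they miss things now and then, are a little off and sometimes report something else, mostly with a low value. They report only what shows in the picture. A call takes as long as a camera call. They do not tell look-alikes from the thing itself.
- search_frame(camera, target): "point" ([x, y, z] in m, in world coordinates, good to about 4 mm: the middle of the surface that is visible of it).
- pinpoint(camera, target): "point" ([x, y, z] in m, in world coordinates, good to about 4 mm: a listed point, or the origin of a listed thing).
The state is a dict: "clock": time; "joints": joint angles; "dq": joint speeds; "joint_efforts": joint torques, N m; "position": TCP position; "ee_rot": TCP orientation; "force": force on the tool from outside, world axes, zero at the start; "ft_torque": the same for the moment, N m; "width": opening from 0.0 (shut) to 1.0 (fully open).
Only numpy, scipy, OpenCV 4.12 (cv2) and the standard library are available. Lean on these libraries where they do the work, as an engineer would, in place of code of your own. Each camera call takes 0.05 s, during which the arm holds its last target. There are 200 camera calls.

## Working session

There is one attempt and no reset: what is moved stays moved. The work goes in short steps, Python scripts to look and compute and a tool call to move; the robot and the scene stay as the last step left them, time stands still between calls to the robot, and variables do not carry over. Pictures are saved under pics/ and viewed, about 8 in all and at most 12, crops included, and the job is handed in when it is done.

Besides the shell and the picture viewer there is one more tool, called after "Call:" as name([rows], argument=value, ...), one row to a line, values as JSON. arm_command: Moves the arm, as the interface text tells. Its arguments: {"type":"object","properties":{"motion":{"type":"array"},"newtons":{"type":"number"}},"required":["motion"]}

```bash
ls; mkdir -p pics; python3 - <<'E'
from cell import arm,get_image,search_frame,pinpoint
import cv2,numpy as np
print(arm.observe())
for c in ["scene","side"]:
    d=get_image(c); cv2.imwrite(f"pics/{c}0.png",d["frame"][:,:,::-1]); np.savez(f"pics/{c}0.npz",**d)
    for t in ["carriage","bore","stand","clamp","rod_end"]:
        print(c,t,[(np.round(r["point"],3),round(r["p"],2)) for r in pinpoint(c,t)][:3])
E
```

```text
pics
{'clock': 0.0, 'joints': array([-1.44662258,  0.43522195,  0.02495512,  1.57409831, -0.01160642,
        1.13400368, -0.07511607]), 'dq': array([-0.00272137, -0.00019158, -0.00022664,  0.00030673, -0.00037821,
       -0.00058424, -0.00053054]), 'joint_efforts': array([-4.54718411e-04, -6.67854881e+01,  9.84954759e-01, -3.14470696e+01,
       -6.04967074e-02,  4.26859839e-02,  1.69590294e-04]), 'position': array([0.14049047, 0.60876417, 0.40394472]), 'ee_rot': array([-1.04156418,  1.30918762,  1.03974811]), 'force': array([ 0.38883004,  0.59082747, -0.26537355]), 'ft_torque': array([-0.03819813,  0.03856225, -0.01660575]), 'width': 0.9982719059341668}
scene carriage [(array([ 0.584, -0.312, -0.   ]), 0.87), (array([0.642, 0.071, 0.003]), 0.72), (array([ 0.432, -0.265,  0.002]), 0.65)]
scene bore [(array([ 0.588, -0.315,  0.044]), 0.93), (array([ 0.494, -0.341,  0.04 ]), 0.69), (array([ 0.436, -0.264,  0.043]), 0.61)]
scene stand [(array([0.646, 0.072, 0.002]), 0.71)]
scene clamp [(array([0.639, 0.07 , 0.14 ]), 0.58)]
scene rod_end []
side carriage [(array([ 0.493, -0.344,  0.001]), 0.84), (array([ 0.582, -0.311,  0.002]), 0.77), (array([ 0.433, -0.26 ,  0.   ]), 0.65)]
side bore [(array([ 0.497, -0.344,  0.042]), 0.97), (array([ 0.427, -0.266,  0.04 ]), 0.86), (array([ 0.586, -0.318,  0.043]), 0.65)]
side stand [(array([0.643, 0.07 , 0.002]), 0.87)]
side clamp [(array([0.643, 0.076, 0.143]), 0.85)]
side rod_end [(array([0.644, 0.072, 0.001]), 0.64), (array([ 0.756, -0.132,  0.002]), 0.62)]
```

View pics/scene0.png

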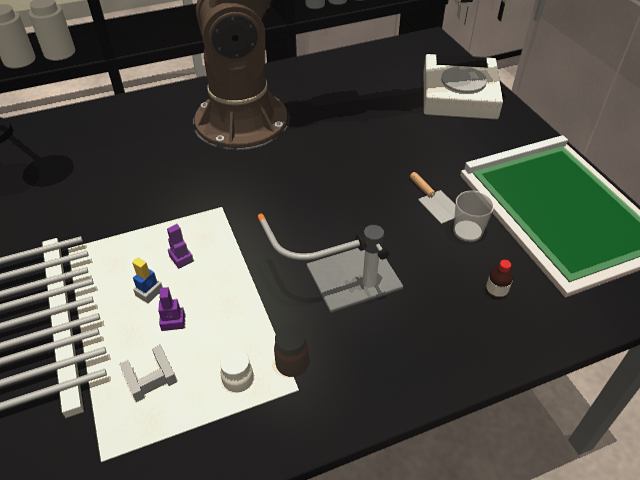

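View pics/side0.png

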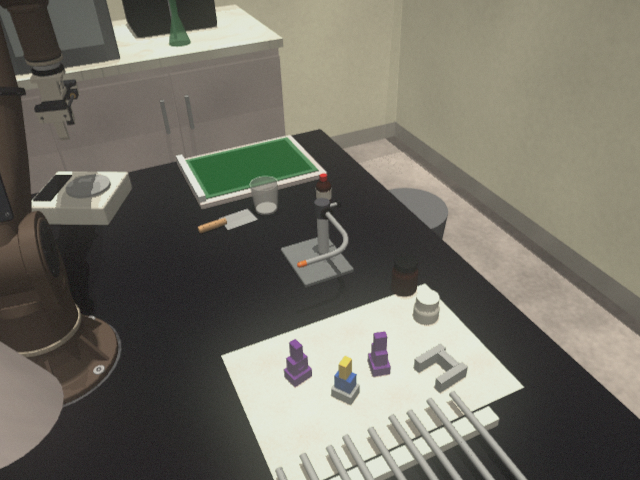

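In the scene picture, the yellow and blue carriage is at (145,278) and its purple look-alikes are at (180,245) and (170,308). The rod's orange end is at (262,217), and the bend meets the straight part at about (290,255) on the way to the post at (370,240). In the side picture, the carriage is at (345,380) and the purple ones are at (297,363) and (379,353). I choose the yellow and blue one, near (0.494,-0.343).

```bash
cat > h.py <<'E'
import numpy as np,cv2
from scipy.spatial.transform import Rotation as R
def cloud(d):
    K=d["K"];Z=d["range_z"];v,u=np.mgrid[:480,:640]
    P=np.stack([(u-K[0,2])/K[0,0]*Z,(v-K[1,2])/K[1,1]*Z,Z],-1)
    W=P@d["rotation"].T+d["origin"]; W[Z==0]=np.nan; return W
def rayz(d,u,v,z):
    K=d["K"];r=np.stack([(u-K[0,2])/K[0,0],(v-K[1,2])/K[1,1],np.ones(np.shape(u))],-1)@d["rotation"].T
    return d["origin"]+r*((z-d["origin"][2])/r[...,2])[...,None]
def wrist(get_image,arm):
    s=arm.observe();d=dict(get_image("wrist"));T=d["tool_from_camera"];Rt=R.from_rotvec(s["ee_rot"]).as_matrix()
    d["rotation"]=Rt@T[:3,:3];d["origin"]=Rt@T[:3,3]+s["position"];return d
def rect(p):
    return cv2.minAreaRect((p*1000).astype(np.float32))
E
python3 - <<'E'
from h import *
for c in ["scene","side"]:
    d=np.load(f"pics/{c}0.npz");W=cloud(d);f=d["frame"].astype(int)
    m=(W[...,2]>.125)&(W[...,2]<.155)&(W[...,0]>.3)&(W[...,0]<.8)&(W[...,1]>-.25)&(W[...,1]<.1)
    v,u=np.nonzero(m);p=rayz(d,u.astype(float),v.astype(float),.14)
    print(c,len(p))
    # midline by binning along polar angle about the bend-ish region
    for y0 in np.arange(-.2,.08,.01):
        q=p[abs(p[:,1]-y0)<.005]
        if len(q): print(round(y0,3),len(q),np.round([q[:,0].min(),np.median(q[:,0]),q[:,0].max()],4))
    o=m&(f[...,0]>150)&(f[...,2]<90);v,u=np.nonzero(o);print("orange",len(u),rayz(d,u.astype(float),v.astype(float),.14).mean(0) if len(u) else 0)
    k=(abs(W[...,0]-.494)<.05)&(abs(W[...,1]+.343)<.05)
    y=k&(f[...,0]>120)&(f[...,2]<80)&(f[...,1]>80)&(W[...,2]>.09);b=k&(f[...,2]>f[...,0]+40)&(f[...,1]>f[...,0]+10)&(W[...,2]>.05)
    for n,mm in (("tabtop",y),("blue",b)):
        q=W[mm];print(n,len(q),q.mean(0) if len(q) else 0,rect(q[:,:2]) if len(q)>3 else 0)
E
```

```text
Traceback (most recent call last):
  File "h.py", line 6, in cloud
    W=P@d["rotation"].T+d["origin"]; W[Z==0]=np.nan; return W
      ~~~~~~~~~~~~~~~~~^~~~~~~~~~~~
ValueError: operands could not be broadcast together with shapes (480,640) (3,)
```

```bash
python3 - <<'E'
import numpy as np
d=np.load("pics/scene0.npz");print(d["rotation"],d["origin"],d["K"])
E
```

```text
[-2.04079367 -1.37252454  0.54763777] [ 1.31264447 -0.30001648  0.948213  ] [[598.07151245   0.         320.42528828]
 [  0.         598.07151245 235.7866138 ]
 [  0.           0.           1.        ]]
```

Rotation is a rotation vector.

```bash
python3 - <<'E'
s=open("h.py").read()
s=s.replace('d["rotation"].T','rot(d).T').replace("def cloud","def rot(d):\n    r=np.asarray(d['rotation']);return r if r.ndim==2 else R.from_rotvec(r).as_matrix()\ndef cloud",1)
open("h.py","w").write(s)
E
cat > fit.py <<'E'
from h import *
for c in ["scene","side"]:
    d=np.load(f"pics/{c}0.npz");W=cloud(d);f=d["frame"].astype(int)
    m=(W[...,2]>.125)&(W[...,2]<.155)&(W[...,0]>.3)&(W[...,0]<.8)&(W[...,1]>-.25)&(W[...,1]<.1)
    v,u=np.nonzero(m);p=rayz(d,u.astype(float),v.astype(float),.14)
    print(c,len(p))
    for y0 in np.arange(-.2,.08,.01):
        q=p[abs(p[:,1]-y0)<.005]
        if len(q): print(round(y0,3),len(q),np.round([q[:,0].min(),np.median(q[:,0]),q[:,0].max()],4))
    o=m&(f[...,0]>150)&(f[...,2]<90);v,u=np.nonzero(o);print("orange",len(u),rayz(d,u.astype(float),v.astype(float),.14).mean(0) if len(u) else 0)
    k=(abs(W[...,0]-.494)<.05)&(abs(W[...,1]+.343)<.05)
    y=k&(f[...,0]>120)&(f[...,2]<80)&(f[...,1]>80)&(W[...,2]>.09);b=k&(f[...,2]>f[...,0]+40)&(f[...,1]>f[...,0]+10)&(W[...,2]>.05)
    for n,mm in (("tabtop",y),("blue",b)):
        q=W[mm];print(n,len(q),q.mean(0) if len(q) else 0,rect(q[:,:2]) if len(q)>3 else 0)
E
python3 fit.py
```

```text
scene 1205
-0.11 21 [0.5115 0.5316 0.5877]
-0.1 217 [0.5051 0.5612 0.6208]
-0.09 84 [0.5158 0.6109 0.6324]
-0.08 47 [0.6151 0.6284 0.6394]
-0.07 43 [0.6245 0.6363 0.6457]
-0.06 42 [0.6309 0.6407 0.6498]
-0.05 38 [0.635  0.6437 0.6516]
-0.04 35 [0.6375 0.6454 0.6528]
-0.03 34 [0.6378 0.6449 0.6526]
-0.02 35 [0.6383 0.6455 0.6531]
-0.01 35 [0.6381 0.6453 0.6528]
0.0 34 [0.6383 0.6462 0.6533]
0.01 35 [0.6381 0.6461 0.6536]
0.02 34 [0.6384 0.6458 0.6534]
0.03 34 [0.6387 0.6463 0.6537]
0.04 55 [0.6323 0.649  0.6659]
0.05 78 [0.626  0.6494 0.6685]
0.06 91 [0.6293 0.656  0.6964]
0.07 114 [0.6182 0.6728 0.6998]
0.08 86 [0.6401 0.6756 0.6983]
orange 33 [ 0.51515048 -0.10086726  0.14      ]
tabtop 34 [ 0.50045407 -0.34152138  0.09372675] ((499.9424743652344, -341.9173278808594), (23.316146850585938, 13.040937423706055), 35.8204460144043)
blue 108 [ 0.50478066 -0.34332845  0.05568749] ((499.2474670410156, -340.39617919921875), (24.782716751098633, 37.16828155517578), 31.129201889038086)
side 799
-0.11 111 [0.5014 0.5453 0.6038]
-0.1 152 [0.5027 0.5575 0.6178]
-0.09 34 [0.5757 0.6127 0.6282]
-0.08 19 [0.6149 0.6243 0.6331]
-0.07 15 [0.6253 0.6309 0.6382]
-0.06 15 [0.63   0.6356 0.6416]
-0.05 16 [0.6314 0.6381 0.6447]
-0.04 16 [0.6325 0.6384 0.6445]
-0.03 18 [0.6319 0.6388 0.6457]
-0.02 14 [0.6331 0.6393 0.6452]
-0.01 15 [0.6325 0.6386 0.6447]
0.0 16 [0.6322 0.6389 0.6459]
0.01 15 [0.6334 0.6395 0.6454]
0.02 18 [0.6245 0.6368 0.6449]
0.03 29 [0.6218 0.6342 0.6501]
0.04 35 [0.6152 0.6357 0.6537]
0.05 48 [0.6145 0.6371 0.6801]
0.06 57 [0.6163 0.6448 0.686 ]
0.07 68 [0.6177 0.6545 0.6899]
0.08 42 [0.623  0.6568 0.6918]
orange 32 [ 0.51367127 -0.10212938  0.14      ]
tabtop 0 0 0
blue 73 [ 0.49501567 -0.3480241   0.05475866] ((492.7910461425781, -341.80657958984375), (22.672100067138672, 34.3350715637207), 32.58068084716797)
```

```bash
python3 - <<'E'
from h import *
M=R.from_rotvec([-1.04156418,  1.30918762,  1.03974811]).as_matrix();print(M.round(3))
E
```

```text
[[-0.    -0.974  0.225]
 [-0.002  0.225  0.974]
 [-1.    -0.    -0.002]]
```

Call:
arm_command([
  [45,0,-62,-3,5.9,0,0],
  [45,0,-62,-3,5.9,0,0],
  [45,0,-62,-3,5.9,0,0],
  [45,0,-62,-3,5.9,0,0],
  [45,0,-62,-3,5.9,0,0],
])

```text
clock: 1.23
position: [0.4144, 0.4658, 0.4048]
ee_rot: [-0.645, 1.472, 0.645]
force: [0.5, 0.8, 0.0]
width: 0.517
```

Call:
arm_command([
  [45,0,-62,-3,5.9,0,0],
  [45,0,-62,-3,5.9,0,0],
  [45,0,-62,-3,5.9,0,0],
  [45,0,-62,-3,5.9,0,0],
  [45,0,-62,-3,5.9,0,0],
])

```text
clock: 1.85
position: [0.5806, 0.2074, 0.4048]
ee_rot: [-0.244, 1.556, 0.244]
force: [0.5, -0.1, -0.8]
width: 0.488
```

Call:
arm_command([
  [45,0,-62,-3,5.9,0,0],
  [45,0,-62,-3,5.9,0,0],
  [45,0,-62,-3,5.9,0,0],
  [45,0,-30,-1,3,0,0],
  [45,0,0,0,0,0,0],
])

```text
clock: 2.48
position: [0.6087, -0.0068, 0.405]
ee_rot: [0.04, 1.57, -0.041]
force: [-0.2, 1.3, -0.6]
width: 0.491
```

```bash
python3 - <<'E'
from cell import arm,get_image,search_frame,pinpoint
from h import *
d=wrist(get_image,arm);np.savez("pics/w1.npz",**d);cv2.imwrite("pics/w1.png",d["frame"][:,:,::-1])
print(arm.observe()["position"],d["tool_from_camera"].round(3),d["K"])
for t in ["stand","clamp","rod_end"]: print(t,[(np.round(r["point"],3),round(r["p"],2)) for r in pinpoint("wrist",t)][:3])
E
```

```text
[ 0.60891014 -0.00435186  0.4047937 ] [[ 0.001 -0.26   0.966  0.02 ]
 [-0.    -0.966 -0.26   0.069]
 [ 1.     0.    -0.001  0.   ]
 [ 0.     0.     0.     1.   ]] [[343.77816162   0.         315.11174034]
 [  0.         343.77816162 244.80286859]
 [  0.           0.           1.        ]]
stand [(array([0.645, 0.075, 0.001]), 0.96)]
clamp [(array([0.646, 0.074, 0.141]), 0.87)]
rod_end []
```

View pics/w1.png

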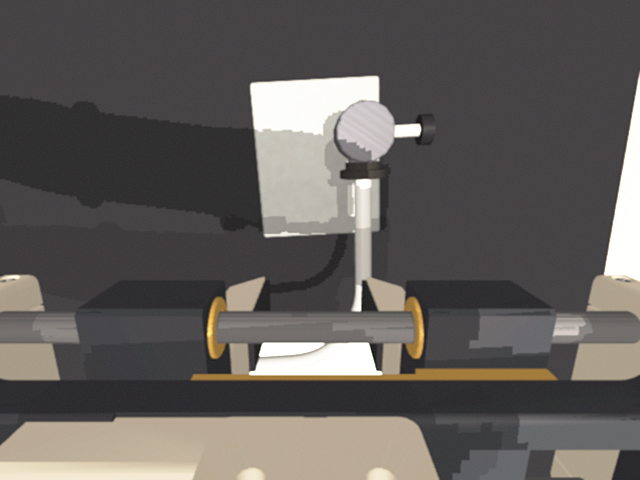

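Call:
arm_command([
  [45,0,-62,-3,5.9,0,0],
  [45,0,-62,-3,5.9,0,0],
  [45,0,-60,-3,5.9,0,0],
  [45,0,0,0,0,0,0],
  [45,0,0,0,0,0,0],
])

```text
clock: 3.3
position: [0.5735, -0.1823, 0.4046]
ee_rot: [0.278, 1.553, -0.276]
force: [0.2, 0.1, -0.3]
width: 0.493
```

```bash
python3 - <<'E'
from cell import arm,get_image,search_frame,pinpoint
from h import *
d=wrist(get_image,arm);np.savez("pics/w2.npz",**d);cv2.imwrite("pics/w2.png",d["frame"][:,:,::-1])
print(arm.observe()["position"])
for t in ["stand","clamp","rod_end"]: print(t,[(np.round(r["point"],3),round(r["p"],2)) for r in pinpoint("wrist",t)][:3])
W=cloud(d)
m=(W[...,2]>.12)&(W[...,2]<.155)&(W[...,0]>.3)&(W[...,0]<.8)&(W[...,1]>-.25)&(W[...,1]<.1)
v,u=np.nonzero(m);p=rayz(d,u.astype(float),v.astype(float),.14);print(len(p))
for x0 in np.arange(.49,.66,.01):
    q=p[abs(p[:,0]-x0)<.004]
    if len(q): print("x",round(x0,3),len(q),np.round([q[:,1].min(),q[:,1].max()],4))
for y0 in np.arange(-.1,.08,.01):
    q=p[abs(p[:,1]-y0)<.004]
    if len(q): print("y",round(y0,3),len(q),np.round([q[:,0].min(),q[:,0].max()],4))
E
```

```text
[ 0.57375799 -0.18167365  0.40447765]
stand []
clamp []
rod_end [(array([ 0.512, -0.104,  0.14 ]), 0.55)]
5012
x 0.51 178 [-0.1076 -0.0957]
x 0.52 211 [-0.1078 -0.0953]
x 0.53 204 [-0.1073 -0.0953]
x 0.54 207 [-0.1071 -0.0951]
x 0.55 210 [-0.1069 -0.0949]
x 0.56 208 [-0.1067 -0.0948]
x 0.57 214 [-0.1065 -0.0945]
x 0.58 217 [-0.1062 -0.0943]
x 0.59 221 [-0.1058 -0.0933]
x 0.6 232 [-0.105  -0.0907]
x 0.61 258 [-0.102  -0.0857]
x 0.62 307 [-0.0974 -0.076 ]
x 0.63 423 [-0.0899 -0.0587]
x 0.64 775 [-0.0783 -0.0349]
x 0.65 162 [-0.0583 -0.0379]
y -0.1 1853 [0.5053 0.6179]
y -0.09 443 [0.5902 0.6299]
y -0.08 328 [0.6153 0.638 ]
y -0.07 288 [0.6259 0.6427]
y -0.06 285 [0.6314 0.6468]
y -0.05 283 [0.6356 0.6492]
y -0.04 251 [0.6376 0.6499]
```

View pics/w2.png

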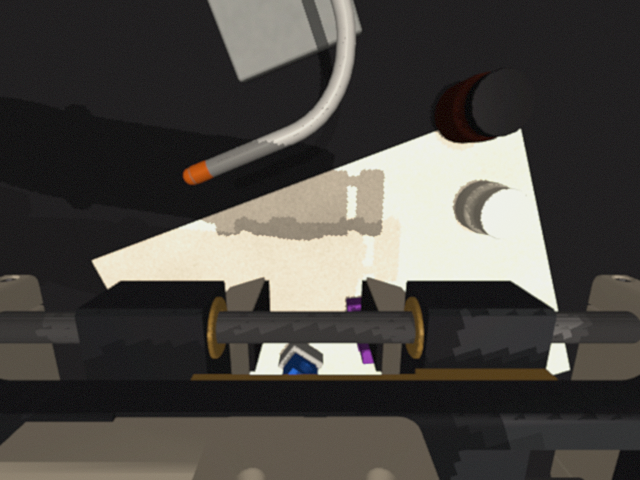

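In the wrist picture, the rod's orange end is at (197,174). The bend runs through (345,60), and the carriage's blue block is under the fingers at (300,365). Next I'll take a close look at the carriage.

Call:
arm_command([
  [45,0,-51,-15,0,0,0],
  [45,0,-51,-15,0,0,0],
  [45,0,-51,-15,0,0,0],
  [45,0,-51,-15,0,0,0],
  [45,0,-51,-15,0,0,0],
])

```text
clock: 4.12
position: [0.4135, -0.3972, 0.4048]
ee_rot: [0.278, 1.552, -0.277]
force: [0.6, -1.4, -0.4]
width: 0.487
```

Call:
arm_command([
  [45,0,0,0,9.3,0,0],
  [45,0,0,0,9.3,0,0],
  [45,0,0,0,9.3,0,0],
  [45,0,0,0,9,0,0],
  [45,0,0,0,0,0,0],
])

```text
clock: 4.75
position: [0.4146, -0.396, 0.4045]
ee_rot: [0.777, 1.428, -0.777]
force: [0.2, 0.2, -0.3]
width: 0.491
```

```bash
python3 - <<'E'
from cell import arm,get_image,search_frame,pinpoint
from h import *
d=wrist(get_image,arm);np.savez("pics/w3.npz",**d);cv2.imwrite("pics/w3.png",d["frame"][:,:,::-1])
s=arm.observe();print(s["position"],R.from_rotvec(s["ee_rot"]).as_matrix().round(3))
for t in ["carriage","bore"]: print(t,[(np.round(r["point"],3),round(r["p"],2)) for r in pinpoint("wrist",t)][:3])
W=cloud(d);f=d["frame"].astype(int)
k=(abs(W[...,0]-.497)<.06)&(abs(W[...,1]+.343)<.06)
for n,m in (("tab",k&(W[...,2]>.088)),("blue",k&(W[...,2]>.052)&(W[...,2]<.060)),("foot",k&(W[...,2]>.018)&(W[...,2]<.028))):
    q=W[m];print(n,len(q),q.mean(0),rect(q[:,:2]) if len(q)>3 else 0, f[m].mean(0))
d=np.load("pics/w2.npz");W=cloud(d)
m=(W[...,2]>.12)&(W[...,2]<.155)&(W[...,0]>.3)&(W[...,0]<.8)&(W[...,1]>-.25)&(W[...,1]<.1)
v,u=np.nonzero(m);p=rayz(d,u.astype(float),v.astype(float),.14)-[.585,-.0404,0]
a=np.degrees(np.arctan2(p[:,1],p[:,0]));r=np.hypot(p[:,0],p[:,1])
for a0 in range(-90,1,6):
    q=r[abs(a-a0)<2]
    if len(q):print(a0,np.round([q.min(),q.max(),(q.min()+q.max())/2],4))
E
```

```text
[ 0.41444398 -0.39613341  0.40458581] [[-0.     0.839  0.545]
 [ 0.     0.545 -0.839]
 [-1.    -0.    -0.   ]]
carriage [(array([ 0.586, -0.316, -0.003]), 0.92), (array([ 0.432, -0.26 ,  0.003]), 0.82), (array([ 0.496, -0.344,  0.002]), 0.73)]
bore [(array([ 0.493, -0.34 ,  0.045]), 0.72), (array([ 0.431, -0.262,  0.045]), 0.68), (array([ 0.583, -0.311,  0.048]), 0.55)]
tab 16873 [ 0.4471245  -0.39097044  0.31672062] ((474.7301330566406, -370.81884765625), (91.11775207519531, 38.95130157470703), 34.99174499511719) [60.52095063 55.9426895  45.03555977]
blue 535 [ 0.49522938 -0.34201717  0.05692163] ((495.6043701171875, -342.076171875), (24.040157318115234, 33.62400817871094), 32.71786117553711) [ 89.5364486  134.30280374 209.77383178]
foot 501 [ 0.49046035 -0.34533203  0.02369464] ((495.5655517578125, -341.75457763671875), (36.08723068237305, 43.07804870605469), 33.36742401123047) [198.16367265 194.09780439 186.53293413]
-90 [0.0539 0.0657 0.0598]
-84 [0.0537 0.0656 0.0597]
-78 [0.0536 0.0655 0.0595]
-72 [0.0537 0.0655 0.0596]
-66 [0.0536 0.0651 0.0594]
-60 [0.0531 0.0651 0.0591]
-54 [0.0528 0.0649 0.0588]
-48 [0.0526 0.0645 0.0586]
-42 [0.0525 0.0644 0.0584]
-36 [0.0522 0.064  0.0581]
-30 [0.0521 0.064  0.0581]
-24 [0.0518 0.0638 0.0578]
-18 [0.0522 0.0636 0.0579]
-12 [0.0524 0.0642 0.0583]
-6 [0.0525 0.0645 0.0585]
0 [0.0527 0.0649 0.0588]
```

```bash
python3 -c "
import cv2;i=cv2.imread('pics/w3.png')[0:300,150:520];cv2.imwrite('pics/w3c.png',i)"
```

```text
(no output)
```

View pics/w3c.png

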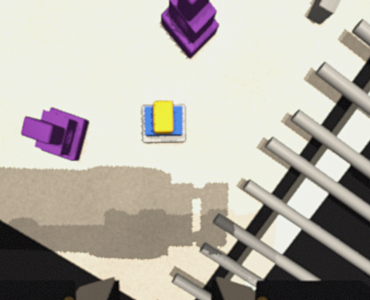

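The crop shows the yellow tab on the blue block at (163,118), square to the tool. The purple ones are at (60,130) and (190,20), and the rack's rods are to the right. I'll check the rack's height before descending.

```bash
python3 - <<'E'
from h import *
for c in ("scene0","side0"):
    W=cloud(np.load(f"pics/{c}.npz"));w=W.reshape(-1,3);w=w[~np.isnan(w[:,0])]
    t=(w[:,:2]-[.4956,-.342])@np.array([[.839,.545],[.545,-.839]])
    k=(abs(t[:,0])<.05)&(t[:,1]>.03)&(t[:,1]<.11)&(w[:,2]<.3);print(c,k.sum(),w[k,2].max(),t[k][np.argmax(w[k,2])])
E
```

```text
scene0 1690 0.03434801165366541 [-0.01966649  0.10998407]
side0 1864 0.03200657458050238 [-0.01965444  0.10518611]
```

Call:
arm_command([
  [45,0,50,0,0,0,0],
  [45,0,48,-1,0,0,0],
  [45,0,0,0,0,0,0],
])

```text
clock: 5.28
position: [0.4995, -0.3396, 0.4039]
ee_rot: [0.773, 1.43, -0.771]
force: [-0.7, -0.1, -0.2]
width: 0.485
```

Call:
arm_command([
  [45,50,0,0,0,0,0],
  [45,50,0,0,0,0,0],
  [45,0,0,0,0,0,0],
  [45,0,0,0,0,0,0],
])

```text
clock: 5.78
position: [0.4956, -0.3441, 0.3065]
ee_rot: [0.779, 1.425, -0.78]
force: [0.8, 1.0, 0.9]
width: 0.492
```

Call:
arm_command([
  [45,40,0,-1,0,0,0],
  [45,23,0,0,0,0,0],
  [45,0,0,0,0,0,0],
  [45,0,0,0,0,0,0],
])

```text
clock: 6.28
position: [0.4957, -0.3431, 0.2439]
ee_rot: [0.779, 1.423, -0.779]
force: [-0.2, -1.3, -0.1]
width: 0.492
```

Call:
arm_command([
  [8,0,0,0,0,0,0],
  [8,0,0,0,0,0,0],
  [8,0,0,0,0,0,0],
  [8,0,0,0,0,0,0],
  [8,0,0,0,0,0,0],
], newtons=12)

```text
clock: 6.9
position: [0.4952, -0.3422, 0.2419]
ee_rot: [0.779, 1.426, -0.779]
force: [-0.9, 0.8, 3.0]
width: 0.175
```

Call:
arm_command([
  [8,-30,0,0,0,0,0],
  [8,-50,0,0,0,0,0],
  [8,-38,0,0,10.6,0,0],
  [8,0,0,0,10.6,0,0],
  [8,0,0,0,10.6,0,0],
])

```text
clock: 7.52
position: [0.4951, -0.3421, 0.3601]
ee_rot: [1.202, 1.213, -1.201]
force: [0.0, 0.2, -1.7]
width: 0.177
```

Call:
arm_command([
  [8,0,-8,-48,0,0,0],
  [8,0,-8,-48,0,0,0],
  [8,0,-8,-48,0,0,0],
  [8,0,-8,-48,0,0,0],
  [8,0,-8,-48,0,0,0],
])

```text
clock: 8.15
position: [0.4508, -0.1013, 0.3595]
ee_rot: [1.198, 1.217, -1.198]
force: [0.4, 0.7, -0.9]
width: 0.171
```

Call:
arm_command([
  [8,10,0,0,0,0,0],
  [8,8,0,0,0,0,0],
  [8,0,0,0,0,0,0],
])

```text
clock: 8.52
position: [0.451, -0.1042, 0.3413]
ee_rot: [1.199, 1.215, -1.201]
force: [0.3, -0.0, -0.3]
width: 0.173
```

```bash
cat > look.py <<'E'
import sys
from cell import arm,get_image,search_frame,pinpoint
from h import *
n=sys.argv[1]
d=wrist(get_image,arm);np.savez(f"pics/{n}.npz",**d);cv2.imwrite(f"pics/{n}.png",d["frame"][:,:,::-1])
s=arm.observe();M=R.from_rotvec(s["ee_rot"]).as_matrix();print(s["position"].round(4),"yaw",np.degrees(np.arctan2(M[1,2],M[0,2])).round(2),M[:,0].round(3),"f",s["force"].round(2),"t",s["ft_torque"].round(3),s["width"])
for c in ("wrist","side","scene"):
    if c!="wrist": d=get_image(c);np.savez(f"pics/{n}{c}.npz",**d);cv2.imwrite(f"pics/{n}{c}.png",d["frame"][:,:,::-1])
    for t in ["bore","rod_end"]: print(c,t,[(np.round(r["point"],3),round(r["p"],2)) for r in pinpoint(c,t)][:3])
E
python3 look.py w4
```

```text
[ 0.4511 -0.1045  0.3416] yaw -89.28 [-0.    -0.001 -1.   ] f [ 0.4   0.48 -0.93] t [-0.082  0.202  0.075] 0.17589224211646332
wrist bore [(array([ 0.432, -0.259,  0.04 ]), 0.7), (array([ 0.448, -0.105,  0.142]), 0.65), (array([ 0.585, -0.311,  0.045]), 0.6)]
wrist rod_end [(array([ 0.513, -0.107,  0.139]), 0.51)]
side bore [(array([ 0.452, -0.105,  0.144]), 0.97), (array([ 0.587, -0.315,  0.042]), 0.86), (array([ 0.428, -0.265,  0.039]), 0.63)]
side rod_end [(array([ 0.45 , -0.102,  0.102]), 0.55)]
scene bore [(array([ 0.586, -0.314,  0.046]), 0.86), (array([ 0.451, -0.104,  0.144]), 0.8)]
scene rod_end []
```

View pics/w4.png

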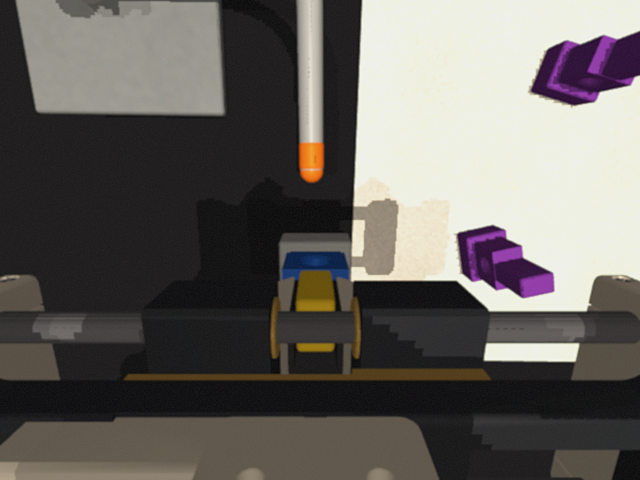

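The wrist picture shows the orange tip at (311,175), nearly in line with the carriage's blue block at (315,265). I'll measure the lateral offset and the height in this one frame.

```bash
cat > rel.py <<'E'
import sys
from h import *
d=np.load(f"pics/{sys.argv[1]}.npz");T=d["tool_from_camera"];K=d["K"];Z=d["range_z"];f=d["frame"].astype(int)
v,u=np.mgrid[:480,:640].astype(float);P=np.stack([(u-K[0,2])/K[0,0]*Z,(v-K[1,2])/K[1,1]*Z,Z],-1)@T[:3,:3].T+T[:3,3]
P[Z==0]=np.nan
m=(P[...,0]>.17)&(P[...,0]<.215)&(P[...,1]>.03)&(abs(P[...,2])<.05)
print("rod n",m.sum(),"top x",np.nanpercentile(P[...,0][m],[2,10,50]))
# silhouette mid by ray to tool x = .2
r=np.stack([(u-K[0,2])/K[0,0],(v-K[1,2])/K[1,1],np.ones_like(u)],-1)@T[:3,:3].T
Q=T[:3,3]+r*((.2-T[0,3])/r[...,0])[...,None]
for y0 in np.arange(.035,.2,.01):
    k=m&(abs(Q[...,1]-y0)<.004)
    if k.sum()>10: print("y %.3f z %.4f..%.4f mid %.4f  topx %.4f"%(y0,Q[k][:,2].min(),Q[k][:,2].max(),(Q[k][:,2].min()+Q[k][:,2].max())/2,np.percentile(P[...,0][k],5)))
k=m;print("rod near end y",Q[k][:,1].min())
b=(f[...,2]>f[...,0]+40)&(f[...,2]>f[...,1]+25)&(abs(P[...,2])<.03)&(abs(P[...,1])<.05)
q=P[b];print("blue",len(q),"y",q[:,1].min(),q[:,1].max(),"z",q[:,2].min(),q[:,2].max(),"x",np.percentile(q[:,0],[2,20,50,98]))
g=(P[...,0]>.21)&(P[...,0]<.235)&(abs(P[...,2])<.035)&(P[...,1]>0)&(P[...,1]<.03)
q=P[g];print("foot",len(q),"y",q[:,1].max(),"z",q[:,2].min(),q[:,2].max(),"x",np.percentile(q[:,0],[2,50,98]))
E
python3 rel.py w4
```

```text
rod n 4421 top x [0.19414343 0.19473424 0.19613731]
y 0.055 z -0.0070..0.0037 mid -0.0017  topx 0.1951
y 0.065 z -0.0080..0.0042 mid -0.0019  topx 0.1943
y 0.075 z -0.0079..0.0042 mid -0.0019  topx 0.1945
y 0.085 z -0.0078..0.0041 mid -0.0018  topx 0.1946
y 0.095 z -0.0077..0.0041 mid -0.0018  topx 0.1946
y 0.105 z -0.0080..0.0035 mid -0.0022  topx 0.1944
y 0.115 z -0.0079..0.0035 mid -0.0022  topx 0.1944
y 0.125 z -0.0081..0.0034 mid -0.0024  topx 0.1944
y 0.135 z -0.0081..0.0034 mid -0.0024  topx 0.1945
rod near end y 0.05522836754885751
blue 1366 y -0.004624933995169236 0.013459182899762487 z -0.02005524316199008 0.0169731835377039 x [0.18387574 0.18510039 0.19411546 0.21427224]
foot 1571 y 0.019273925194767068 z -0.02174113295014436 0.02226501313149259 x [0.21086805 0.21827099 0.23420833]
```

Call:
arm_command([
  [8,0,8,-2,-0.4,0,0],
  [8,0,12,0,0,0,0],
  [8,0,10,0,0,0,0],
  [8,0,0,0,0,0,0],
  [8,0,0,0,0,0,0],
])

```text
clock: 9.6
position: [0.4811, -0.1004, 0.3416]
ee_rot: [1.192, 1.22, -1.193]
force: [-0.4, 0.1, -1.8]
width: 0.176
```

```bash
python3 look.py w5|head -1; python3 rel.py w5; python3 -c "
import cv2;i=cv2.imread('pics/w5side.png')[180:330,240:400];cv2.imwrite('pics/w5sc.png',cv2.resize(i,None,fx=4,fy=4))"
```

```text
[ 0.481  -0.1004  0.3416] yaw -88.73 [-0.001  0.    -1.   ] f [-0.09  0.49 -1.28] t [-0.05   0.219  0.01 ] 0.17453975124528073
rod n 5687 top x [0.19447462 0.19511173 0.19640056]
y 0.035 z -0.0036..0.0082 mid 0.0023  topx 0.1946
y 0.045 z -0.0035..0.0081 mid 0.0023  topx 0.1947
y 0.055 z -0.0035..0.0079 mid 0.0022  topx 0.1949
y 0.065 z -0.0034..0.0078 mid 0.0022  topx 0.1951
y 0.075 z -0.0034..0.0082 mid 0.0024  topx 0.1949
y 0.085 z -0.0033..0.0081 mid 0.0024  topx 0.1949
y 0.095 z -0.0033..0.0080 mid 0.0024  topx 0.1948
y 0.105 z -0.0037..0.0079 mid 0.0021  topx 0.1949
y 0.115 z -0.0055..0.0077 mid 0.0011  topx 0.1948
y 0.125 z -0.0100..0.0058 mid -0.0021  topx 0.1949
y 0.135 z -0.0153..0.0020 mid -0.0067  topx 0.1949
rod near end y 0.028761811884988386
blue 1368 y -0.004877893756815022 0.013356963850129966 z -0.020088221091426623 0.016967492263536502 x [0.18394025 0.18508523 0.19420021 0.21433871]
foot 1514 y 0.01923529987445973 z -0.021656315412381225 0.022307297626890172 x [0.21079363 0.2181815  0.23273607]
```

View pics/w5sc.png

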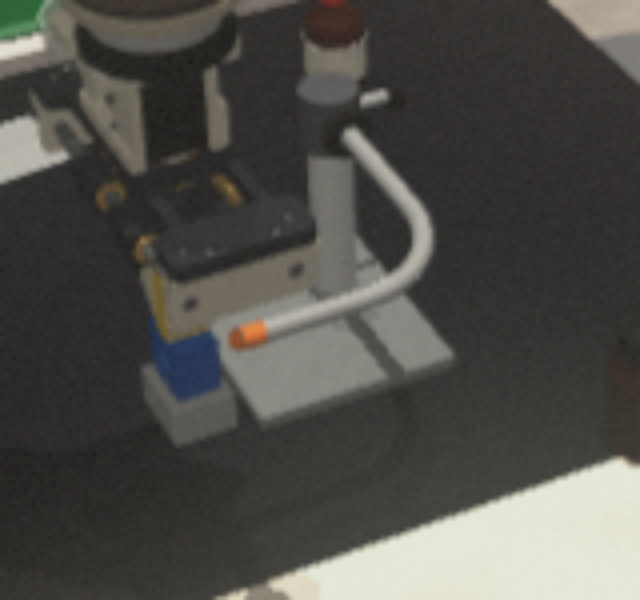

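Side crop: the carriage is in line just before the orange tip at (245,335). The rod is 2.2 mm off laterally, so I'll correct that first.

Call:
arm_command([
  [8,0,0,2.2,0,0,0],
  [8,0,3,0,0,0,0],
  [8,0,0,0,0,0,0],
  [8,0,0,0,0,0,0],
])

```text
clock: 10.55
position: [0.4844, -0.1024, 0.3417]
ee_rot: [1.192, 1.22, -1.193]
force: [0.7, -0.1, -1.5]
width: 0.18
```

```bash
python3 look.py w6|head -1; python3 rel.py w6|grep -v "y 0.1"
```

```text
[ 0.4843 -0.1024  0.3417] yaw -88.7 [-0. -0. -1.] f [-0.43 -1.34 -1.25] t [-0.056  0.177 -0.025] 0.17123880485625817
rod n 5754 top x [0.19460814 0.19524835 0.1965778 ]
y 0.035 z -0.0057..0.0060 mid 0.0001  topx 0.1947
y 0.045 z -0.0057..0.0059 mid 0.0001  topx 0.1950
y 0.055 z -0.0056..0.0059 mid 0.0001  topx 0.1951
y 0.065 z -0.0055..0.0058 mid 0.0001  topx 0.1950
y 0.075 z -0.0054..0.0062 mid 0.0004  topx 0.1947
y 0.085 z -0.0053..0.0061 mid 0.0004  topx 0.1950
y 0.095 z -0.0052..0.0060 mid 0.0004  topx 0.1950
rod near end y 0.028762779468599106
blue 1364 y -0.005089559568525637 0.013351452605140299 z -0.020145537417650426 0.01707127340006062 x [0.18394093 0.18518196 0.19401385 0.21427828]
foot 1392 y 0.019199276284499925 z -0.021678180733835387 0.022263274584475686 x [0.21106854 0.21814177 0.2327565 ]
```

Call:
arm_command([
  [8,0,5,0,0,0,0],
  [8,0,5,0,0,0,0],
  [8,0,5,0,0,0,0],
  [8,0,0,0,0,0,0],
])

```text
clock: 11.5
position: [0.4998, -0.1019, 0.3416]
ee_rot: [1.192, 1.22, -1.192]
force: [1.8, 0.6, -3.3]
width: 0.176
```

Call:
arm_command([
  [8,0,5,0,0,0,0],
  [8,0,5,0,0,0,0],
  [8,0,3,0,0,0,0],
  [8,0,0,0,0,0,0],
])

```text
clock: 12.0
position: [0.5126, -0.1016, 0.3417]
ee_rot: [1.192, 1.22, -1.192]
force: [0.5, 0.2, -3.1]
width: 0.176
```

```bash
cat > plan.py <<'E'
import sys
from h import *
from scipy.interpolate import splprep,splev
C=np.array([.585,-.0404]);r=[.0598,.0597,.0595,.0596,.0594,.0591,.0588,.0586,.0584,.0581,.0581,.0578,.0579,.0583,.0585,.0588]
pts=[[x,-.1018+.0190*(x-.5056)] for x in np.arange(.47,.58,.01)]
pts+=[list(C+q*np.array([np.cos(np.radians(a)),np.sin(np.radians(a))])) for a,q in zip(range(-90,1,6),r)]
pts+=[[.6438+.0125*(y+.0404),y] for y in np.arange(-.03,.075,.01)]
tck,_=splprep(np.array(pts).T,s=len(pts)*(.0004**2))
U=np.linspace(0,1,4000);X=np.array(splev(U,tck)).T;S=np.r_[0,np.cumsum(np.hypot(*np.diff(X,axis=0).T))]
def at(s):   # centre and chord direction of 24 mm sleeve
    f=lambda q:np.array([np.interp(q,S,X[:,0]),np.interp(q,S,X[:,1])])
    a,b,c=f(s-.009),f(s),f(s+.009);t=c-a
    return .5*b+.25*(a+c),np.degrees(np.arctan2(t[1],t[0]))
def sof(p): return S[np.argmin(np.hypot(*(X-p).T))]
if __name__=="__main__":
    from cell import arm
    s=arm.observe();p=s["position"][:2];M=R.from_rotvec(s["ee_rot"]).as_matrix();yaw=np.degrees(np.arctan2(M[1,1],M[0,1]))
    s0=sof(p);step=float(sys.argv[1])/1000;n=int(sys.argv[2])
    c,t=at(s0);nrm=np.array([-np.sin(np.radians(t)),np.cos(np.radians(t))])
    print("s %.1f pos %s yaw %.1f path yaw %.1f lateral err(left+) %.2f mm z %.4f f %s t %s"%(s0*1e3,p.round(4),yaw,t,(p-c)@nrm*1e3,s["position"][2],s["force"].round(1),s["ft_torque"].round(2)))
    for i in range(n):
        c,t=at(s0+step*(i+1));d=c-p;w=np.radians(yaw)
        print("y %.1f z %.1f ax %.1f   -> %s %.1f"%(1e3*(d@[np.cos(w),np.sin(w)]),1e3*(d@[np.sin(w),-np.cos(w)]),yaw-t,c.round(4),t));p=c;yaw=t
E
python3 plan.py 8 9
python3 -c "
from plan import *
print([(round(y,3),at(sof(np.array([.644,y])))) for y in (-.1,-.02,0,.03)])"
```

```text
s 42.7 pos [ 0.5126 -0.1016] yaw 1.3 path yaw 0.5 lateral err(left+) -0.15 mm z 0.3417 f [ 0.5  0.2 -3.1] t [ 0.08 -0.01 -0.05]
y 8.0 z -0.0 ax 1.0   -> [ 0.5206 -0.1014] 0.3
y 8.0 z 0.0 ax 0.1   -> [ 0.5286 -0.1014] 0.2
y 8.0 z -0.0 ax -0.0   -> [ 0.5366 -0.1014] 0.2
y 8.0 z -0.0 ax -0.2   -> [ 0.5446 -0.1013] 0.4
y 8.0 z -0.0 ax -0.3   -> [ 0.5526 -0.1013] 0.6
y 8.0 z -0.0 ax -0.4   -> [ 0.5606 -0.1012] 1.0
y 8.0 z -0.0 ax -0.6   -> [ 0.5686 -0.101 ] 1.6
y 8.0 z -0.1 ax -1.3   -> [ 0.5766 -0.1007] 2.9
y 8.0 z -0.2 ax -2.6   -> [ 0.5846 -0.1001] 5.5
[(-0.1, (array([ 0.62573273, -0.08221233]), np.float64(45.98326004939368))), (-0.02, (array([ 0.64460359, -0.02003468]), np.float64(88.34795108951118))), (0, (array([ 6.44791731e-01, -2.80489085e-05]), np.float64(90.35451800144453))), (0.03, (array([0.64444674, 0.03001938]), np.float64(90.41348531602797)))]
```

Call:
arm_command([
  [8,1,4,0,0.5,0,0],
  [8,0,8,0,0,0,0],
  [8,0,8,0,0,0,0],
  [8,0,8,0,0,0,0],
  [8,0,0,0,0,0,0],
])

```text
clock: 12.62
position: [0.5411, -0.1013, 0.3407]
ee_rot: [1.198, 1.215, -1.198]
force: [0.8, -0.4, -1.5]
width: 0.174
```

```bash
python3 plan.py 6 8;python3 look.py w7|head -1; python3 rel.py w7
```

```text
s 71.3 pos [ 0.5411 -0.1013] yaw 0.8 path yaw 0.3 lateral err(left+) 0.08 mm z 0.3407 f [ 0.8 -0.4 -1.5] t [-0.08  0.12 -0.08]
y 6.0 z 0.1 ax 0.4   -> [ 0.5471 -0.1013] 0.4
y 6.0 z -0.0 ax -0.2   -> [ 0.5531 -0.1013] 0.7
y 6.0 z -0.0 ax -0.3   -> [ 0.5591 -0.1012] 0.9
y 6.0 z -0.0 ax -0.4   -> [ 0.5651 -0.1011] 1.3
y 6.0 z -0.0 ax -0.6   -> [ 0.5711 -0.1009] 1.9
y 6.0 z -0.1 ax -1.1   -> [ 0.5771 -0.1006] 3.0
y 6.0 z -0.1 ax -1.9   -> [ 0.5831 -0.1002] 4.9
y 6.0 z -0.2 ax -2.8   -> [ 0.5891 -0.0995] 7.7
[ 0.5406 -0.1014  0.3407] yaw -89.19 [ 0. -0. -1.] f [-0.38 -0.61 -1.57] t [-0.022  0.161  0.014] 0.1749558164592467
rod n 4862 top x [0.1937856  0.19440062 0.19567659]
y 0.035 z -0.0062..0.0055 mid -0.0004  topx 0.1941
y 0.045 z -0.0066..0.0054 mid -0.0006  topx 0.1939
y 0.055 z -0.0081..0.0048 mid -0.0016  topx 0.1941
y 0.065 z -0.0125..0.0032 mid -0.0046  topx 0.1942
y 0.075 z -0.0198..-0.0009 mid -0.0103  topx 0.1940
y 0.085 z -0.0323..-0.0068 mid -0.0195  topx 0.1943
y 0.095 z -0.0512..-0.0165 mid -0.0338  topx 0.1942
y 0.105 z -0.0514..-0.0312 mid -0.0413  topx 0.1942
rod near end y 0.029312357575820257
blue 1040 y -0.004829288553490074 0.013370171524252163 z -0.02007461759786962 0.017058593051492873 x [0.18385745 0.18487297 0.18882104 0.21411935]
foot 1110 y 0.01935464645924761 z -0.021609599031485644 0.02220935027880083 x [0.21115629 0.21825033 0.23258064]
```

Call:
arm_command([
  [8,0,6,0,0,0,0],
  [8,0,6,0,0,0,0],
  [8,0,6,0,0,0,0],
  [8,0,6,0,-0.5,0,0],
  [8,0,0,0,0,0,0],
])

```text
clock: 13.7
position: [0.5648, -0.101, 0.3407]
ee_rot: [1.192, 1.22, -1.192]
force: [-0.9, 0.0, -1.6]
width: 0.171
```

Call:
arm_command([
  [8,0,6,0,-0.6,0,0],
  [8,0,6,0,-1.1,0,0],
  [8,0,6,-0.1,-1.9,0,0],
  [8,0,0,0,0,0,0],
])

```text
clock: 14.2
position: [0.5828, -0.1001, 0.3407]
ee_rot: [1.145, 1.249, -1.145]
force: [0.5, 0.0, -1.8]
width: 0.173
```

```bash
python3 plan.py 5 6
```

```text
s 112.9 pos [ 0.5828 -0.1001] yaw 5.0 path yaw 4.8 lateral err(left+) 0.08 mm z 0.3407 f [ 0.5  0.  -1.8] t [-0.01  0.1   0.01]
y 5.0 z -0.0 ax -2.0   -> [ 0.5878 -0.0997] 7.0
y 5.0 z -0.1 ax -2.9   -> [ 0.5927 -0.099 ] 9.9
y 5.0 z -0.2 ax -3.6   -> [ 0.5976 -0.0979] 13.4
y 5.0 z -0.2 ax -4.2   -> [ 0.6024 -0.0966] 17.7
y 5.0 z -0.2 ax -4.8   -> [ 0.607  -0.0949] 22.4
y 5.0 z -0.2 ax -5.1   -> [ 0.6115 -0.0928] 27.5
```

Call:
arm_command([
  [8,0,5,0,-2,0,0],
  [8,0,5,-0.1,-2.9,0,0],
  [8,0,5,-0.2,-3.6,0,0],
  [8,0,0,0,0,0,0],
])

```text
clock: 14.7
position: [0.5974, -0.098, 0.3408]
ee_rot: [1.035, 1.311, -1.034]
force: [-0.0, 0.8, -1.7]
width: 0.171
```

```bash
python3 plan.py 5 6; python3 look.py w8|head -1; python3 rel.py w8
```

```text
s 127.7 pos [ 0.5974 -0.098 ] yaw 13.5 path yaw 13.3 lateral err(left+) 0.00 mm z 0.3408 f [-0.   0.8 -1.7] t [-0.05  0.17 -0.02]
y 4.9 z -0.2 ax -4.0   -> [ 0.6022 -0.0967] 17.5
y 5.0 z -0.2 ax -4.7   -> [ 0.6069 -0.095 ] 22.2
y 5.0 z -0.2 ax -5.0   -> [ 0.6114 -0.0929] 27.3
y 5.0 z -0.2 ax -5.1   -> [ 0.6157 -0.0904] 32.4
y 5.0 z -0.2 ax -5.1   -> [ 0.6197 -0.0876] 37.5
y 5.0 z -0.2 ax -5.2   -> [ 0.6235 -0.0844] 42.7
[ 0.5971 -0.0981  0.3407] yaw -76.63 [ 0.  0. -1.] f [-0.48 -0.11 -0.65] t [-0.058  0.194  0.021] 0.1740807309711191
rod n 2448 top x [0.19384663 0.19440414 0.19566072]
y 0.035 z -0.0221..-0.0015 mid -0.0118  topx 0.1941
y 0.045 z -0.0364..-0.0083 mid -0.0224  topx 0.1941
y 0.055 z -0.0518..-0.0191 mid -0.0354  topx 0.1940
y 0.065 z -0.0511..-0.0357 mid -0.0434  topx 0.1948
rod near end y 0.0292695929328965
blue 1024 y -0.0046727022976420785 0.013556875753435026 z -0.02009970130880282 0.017031773505863716 x [0.18385168 0.18495921 0.18879812 0.21418394]
foot 1079 y 0.01909138921862586 z -0.02159500783240137 0.022229464090510583 x [0.21171315 0.21830027 0.23318561]
```

Call:
arm_command([
  [8,0,4.9,-0.2,-4,0,0],
  [8,0,5,-0.2,-4.7,0,0],
  [8,0,5,-0.2,-5,0,0],
  [8,0,0,0,0,0,0],
])

```text
clock: 15.65
position: [0.6112, -0.0928, 0.3407]
ee_rot: [0.855, 1.397, -0.854]
force: [-0.2, 0.9, -1.5]
width: 0.173
```

```bash
python3 plan.py 5 5
```

```text
s 142.7 pos [ 0.6112 -0.0928] yaw 27.1 path yaw 27.2 lateral err(left+) 0.14 mm z 0.3407 f [-0.2  0.9 -1.5] t [-0.07  0.1  -0.01]
y 5.0 z -0.1 ax -5.3   -> [ 0.6156 -0.0904] 32.4
y 5.0 z -0.2 ax -5.1   -> [ 0.6197 -0.0876] 37.5
y 5.0 z -0.2 ax -5.2   -> [ 0.6235 -0.0844] 42.6
y 5.0 z -0.2 ax -5.3   -> [ 0.627  -0.0809] 47.9
y 5.0 z -0.2 ax -5.4   -> [ 0.6301 -0.077 ] 53.3
```

Call:
arm_command([
  [8,0,5,-0.2,-5.3,0,0],
  [8,0,5,-0.2,-5.1,0,0],
  [8,0,5,-0.2,-5.2,0,0],
  [8,0,0,0,0,0,0],
])

```text
clock: 16.15
position: [0.6234, -0.0844, 0.3407]
ee_rot: [0.647, 1.473, -0.646]
force: [-1.1, 0.5, -1.7]
width: 0.175
```

```bash
python3 plan.py 5 5; python3 look.py w9|head -1; python3 rel.py w9
```

```text
s 157.6 pos [ 0.6234 -0.0844] yaw 42.6 path yaw 42.5 lateral err(left+) 0.11 mm z 0.3407 f [-1.1  0.5 -1.7] t [-0.03  0.17  0.  ]
y 4.9 z -0.1 ax -5.3   -> [ 0.6269 -0.081 ] 47.8
y 5.0 z -0.2 ax -5.4   -> [ 0.6301 -0.0771] 53.2
y 5.0 z -0.2 ax -5.2   -> [ 0.6329 -0.073 ] 58.4
y 5.0 z -0.2 ax -4.9   -> [ 0.6353 -0.0687] 63.4
y 5.0 z -0.2 ax -4.5   -> [ 0.6373 -0.0642] 67.9
[ 0.6232 -0.0845  0.3407] yaw -47.49 [-0.  0. -1.] f [-0.3  -0.07 -1.29] t [-0.085  0.115  0.039] 0.1727233698295222
rod n 2924 top x [0.19373464 0.19430288 0.19558875]
y 0.035 z -0.0211..-0.0021 mid -0.0116  topx 0.1940
y 0.045 z -0.0312..-0.0079 mid -0.0196  topx 0.1939
y 0.055 z -0.0416..-0.0166 mid -0.0291  topx 0.1939
y 0.065 z -0.0511..-0.0271 mid -0.0391  topx 0.1941
y 0.075 z -0.0516..-0.0383 mid -0.0450  topx 0.1940
rod near end y 0.02864512860246974
blue 1030 y -0.004885814658892387 0.01332064746875014 z -0.020178586620060633 0.016921750666221015 x [0.18399722 0.18491755 0.18874083 0.21410766]
foot 1081 y 0.01911811135443841 z -0.02178578527507119 0.02212845397409819 x [0.21109334 0.21825538 0.23309933]
```

Call:
arm_command([
  [8,0,5,-0.2,-5.3,0,0],
  [8,0,5,-0.2,-5.4,0,0],
  [8,0,5,-0.2,-5.2,0,0],
  [8,0,0,0,0,0,0],
])

```text
clock: 17.1
position: [0.6331, -0.0727, 0.3407]
ee_rot: [0.43, 1.528, -0.429]
force: [-0.1, -0.4, -1.9]
width: 0.175
```

```bash
python3 plan.py 5 5; python3 look.py w10|head -1; cat > ahead.py <<'E'
import sys
from plan import *
d=np.load(f"pics/{sys.argv[1]}.npz");W=cloud(d)
m=(W[...,2]>.12)&(W[...,2]<.155)&(abs(W[...,0]-.645)<.03)&(W[...,1]>-.07)&(W[...,1]<.08)
v,u=np.nonzero(m);p=rayz(d,u.astype(float),v.astype(float),.14)
for y0 in np.arange(-.06,.08,.01):
    q=p[abs(p[:,1]-y0)<.003]
    if len(q)>5: print("y %.2f x %.4f w %.4f plan %.4f"%(y0,(q[:,0].min()+q[:,0].max())/2,np.ptp(q[:,0]),np.interp(y0,X[2000:,1],X[2000:,0])))
E
python3 ahead.py w10
```

```text
s 173.0 pos [ 0.6331 -0.0727] yaw 58.6 path yaw 58.9 lateral err(left+) -0.06 mm z 0.3407 f [-0.1 -0.4 -1.9] t [-0.09  0.12 -0.07]
y 4.9 z -0.3 ax -5.2   -> [ 0.6355 -0.0683] 63.8
y 5.0 z -0.2 ax -4.4   -> [ 0.6375 -0.0638] 68.2
y 5.0 z -0.2 ax -3.9   -> [ 0.6392 -0.0591] 72.2
y 5.0 z -0.1 ax -3.5   -> [ 0.6406 -0.0543] 75.6
y 5.0 z -0.1 ax -3.0   -> [ 0.6417 -0.0494] 78.6
[ 0.633  -0.073   0.3408] yaw -31.51 [ 0.  0. -1.] f [-0.29  1.19 -0.84] t [-0.021  0.065  0.01 ] 0.17285502914883286
y -0.06 x 0.6407 w 0.0413 plan 0.6392
y -0.05 x 0.6359 w 0.0264 plan 0.6418
y -0.04 x 0.6397 w 0.0201 plan 0.6434
y -0.03 x 0.6440 w 0.0120 plan 0.6442
y -0.02 x 0.6440 w 0.0121 plan 0.6447
y -0.01 x 0.6441 w 0.0121 plan 0.6448
y 0.00 x 0.6442 w 0.0120 plan 0.6448
y 0.01 x 0.6443 w 0.0120 plan 0.6447
y 0.02 x 0.6444 w 0.0121 plan 0.6445
y 0.03 x 0.6445 w 0.0120 plan 0.6444
y 0.04 x 0.6452 w 0.0289 plan 0.6444
y 0.05 x 0.6446 w 0.0318 plan 0.6446
y 0.06 x 0.6468 w 0.0343 plan 0.6449
y 0.07 x 0.6454 w 0.0378 plan 0.6456
```

```bash
sed -i 's/.0125\*(y+.0404)/.010*(y+.0404)/; s/.0004\*\*2/.00025**2/' plan.py; python3 plan.py 5 7; python3 ahead.py w10 | sed -n 3,12p
```

```text
s 172.5 pos [ 0.6329 -0.073 ] yaw 58.6 path yaw 57.7 lateral err(left+) -0.08 mm z 0.3407 f [-0.   0.7 -1.2] t [-0.1   0.1  -0.03]
y 5.0 z -0.2 ax -3.7   -> [ 0.6353 -0.0687] 62.3
y 5.0 z -0.2 ax -4.3   -> [ 0.6375 -0.0642] 66.6
y 5.0 z -0.2 ax -4.1   -> [ 0.6393 -0.0596] 70.7
y 5.0 z -0.2 ax -3.9   -> [ 0.6408 -0.0548] 74.7
y 5.0 z -0.2 ax -3.7   -> [ 0.6419 -0.05  ] 78.3
y 5.0 z -0.1 ax -3.3   -> [ 0.6428 -0.0451] 81.6
y 5.0 z -0.1 ax -2.7   -> [ 0.6434 -0.0401] 84.3
y -0.04 x 0.6397 w 0.0201 plan 0.6436
y -0.03 x 0.6440 w 0.0120 plan 0.6442
y -0.02 x 0.6440 w 0.0121 plan 0.6443
y -0.01 x 0.6441 w 0.0121 plan 0.6444
y 0.00 x 0.6442 w 0.0120 plan 0.6444
y 0.01 x 0.6443 w 0.0120 plan 0.6443
y 0.02 x 0.6444 w 0.0121 plan 0.6443
y 0.03 x 0.6445 w 0.0120 plan 0.6444
y 0.04 x 0.6452 w 0.0289 plan 0.6444
y 0.05 x 0.6446 w 0.0318 plan 0.6446
```

Call:
arm_command([
  [8,0,5,-0.2,-3.7,0,0],
  [8,0,5,-0.2,-4.3,0,0],
  [8,0,5,-0.2,-4.1,0,0],
  [8,0,0,0,0,0,0],
])

```text
clock: 18.05
position: [0.6395, -0.059, 0.3408]
ee_rot: [0.265, 1.554, -0.264]
force: [-0.6, 0.8, -1.9]
width: 0.172
```

```bash
python3 plan.py 5 7
```

```text
s 188.1 pos [ 0.6395 -0.059 ] yaw 70.7 path yaw 71.2 lateral err(left+) 0.00 mm z 0.3408 f [-0.6  0.8 -1.9] t [-0.12  0.03  0.03]
y 5.0 z -0.2 ax -4.4   -> [ 0.6409 -0.0543] 75.1
y 5.0 z -0.2 ax -3.6   -> [ 0.6421 -0.0494] 78.7
y 5.0 z -0.1 ax -3.2   -> [ 0.6429 -0.0445] 81.9
y 5.0 z -0.1 ax -2.7   -> [ 0.6435 -0.0396] 84.6
y 5.0 z -0.1 ax -2.1   -> [ 0.6439 -0.0346] 86.7
y 5.0 z -0.1 ax -1.5   -> [ 0.6441 -0.0296] 88.2
y 5.0 z -0.0 ax -0.9   -> [ 0.6443 -0.0246] 89.1
```

Call:
arm_command([
  [8,0,5,-0.2,-4.4,0,0],
  [8,0,5,-0.2,-3.6,0,0],
  [8,0,5,-0.1,-3.2,0,0],
  [8,0,0,0,0,0,0],
])

```text
clock: 18.55
position: [0.6428, -0.0447, 0.3407]
ee_rot: [0.112, 1.568, -0.112]
force: [-0.1, -0.4, -0.4]
width: 0.173
```

```bash
python3 plan.py 5 7
```

```text
s 202.9 pos [ 0.6428 -0.0447] yaw 81.8 path yaw 81.8 lateral err(left+) 0.08 mm z 0.3407 f [-0.1 -0.4 -0.4] t [-0.09 -0.01 -0.02]
y 5.0 z -0.0 ax -2.7   -> [ 0.6435 -0.0398] 84.5
y 5.0 z -0.1 ax -2.1   -> [ 0.6439 -0.0348] 86.6
y 5.0 z -0.1 ax -1.5   -> [ 0.6441 -0.0298] 88.1
y 5.0 z -0.0 ax -1.0   -> [ 0.6442 -0.0248] 89.1
y 5.0 z -0.0 ax -0.5   -> [ 0.6443 -0.0198] 89.6
y 5.0 z -0.0 ax -0.2   -> [ 0.6443 -0.0148] 89.8
y 5.0 z -0.0 ax -0.1   -> [ 0.6443 -0.0098] 89.9
```

Call:
arm_command([
  [8,0,5,0,-2.7,0,0],
  [8,0,5,-0.1,-2.1,0,0],
  [8,0,5,-0.1,-1.5,0,0],
  [8,0,5,0,-1,0,0],
  [8,0,0,0,0,0,0],
])

```text
clock: 19.18
position: [0.6443, -0.0242, 0.3407]
ee_rot: [0.01, 1.571, -0.01]
force: [0.0, 0.4, -1.0]
width: 0.172
```

```bash
python3 plan.py 8 6; python3 look.py w11|head -1; python3 rel.py w11; python3 ahead.py w11; python3 - <<'E'
from h import *
W=cloud(np.load("pics/w11.npz"));m=(W[...,2]>.152)&(W[...,2]<.165)&(W[...,1]>.04)&(W[...,1]<.11)&(abs(W[...,0]-.645)<.03)
q=W[m][:,:2]*1000;print("head",cv2.minEnclosingCircle(q.astype(np.float32)),q.min(0),q.max(0))
E
```

```text
s 223.5 pos [ 0.6443 -0.0242] yaw 89.3 path yaw 89.2 lateral err(left+) -0.01 mm z 0.3407 f [ 0.   0.4 -1. ] t [-0.1   0.06  0.02]
y 8.0 z -0.0 ax -0.5   -> [ 0.6443 -0.0161] 89.8
y 8.0 z -0.0 ax -0.2   -> [ 0.6443 -0.0081] 90.0
y 8.0 z -0.0 ax -0.1   -> [ 6.444e-01 -1.000e-04] 90.0
y 8.0 z -0.0 ax -0.0   -> [0.6443 0.0079] 90.0
y 8.0 z 0.0 ax 0.1   -> [0.6443 0.0159] 90.0
y 8.0 z 0.0 ax 0.1   -> [0.6444 0.0239] 89.9
[ 0.6442 -0.0246  0.3407] yaw -0.79 [-0.  0. -1.] f [-0.75 -0.11 -0.93] t [-0.122  0.044 -0.015] 0.1741306191585219
rod n 10947 top x [0.18147585 0.18210036 0.18364401]
y 0.035 z -0.0060..0.0052 mid -0.0004  topx 0.1940
y 0.045 z -0.0064..0.0051 mid -0.0006  topx 0.1941
y 0.055 z -0.0064..0.0051 mid -0.0007  topx 0.1939
y 0.065 z -0.0163..0.0151 mid -0.0006  topx 0.1851
y 0.075 z -0.0163..0.0150 mid -0.0006  topx 0.1849
y 0.085 z -0.0173..0.0460 mid 0.0143  topx 0.1817
y 0.095 z -0.0210..0.0478 mid 0.0134  topx 0.1817
y 0.105 z -0.0208..0.0476 mid 0.0134  topx 0.1816
y 0.115 z -0.0181..0.0165 mid -0.0008  topx 0.1817
rod near end y 0.02918626700530314
blue 1121 y -0.0054941935865791686 0.013316497823195314 z -0.02037363510192053 0.016769847800628568 x [0.18362959 0.18493699 0.1887614  0.21401112]
foot 1127 y 0.01918125558573483 z -0.02195344209697926 0.022006736028526246 x [0.21094364 0.21835343 0.23397726]
y -0.02 x 0.6444 w 0.0397 plan 0.6443
y -0.01 x 0.6444 w 0.0395 plan 0.6444
y 0.00 x 0.6444 w 0.0392 plan 0.6444
y 0.01 x 0.6443 w 0.0113 plan 0.6443
y 0.02 x 0.6442 w 0.0115 plan 0.6443
y 0.03 x 0.6443 w 0.0115 plan 0.6444
y 0.04 x 0.6447 w 0.0119 plan 0.6444
y 0.05 x 0.6446 w 0.0314 plan 0.6446
y 0.06 x 0.6438 w 0.0277 plan 0.6448
y 0.07 x 0.6700 w 0.0112 plan 0.6451
y 0.08 x 0.6706 w 0.0097 plan 0.6451
head ((645.0481567382812, 67.46307373046875), 25.30244255065918) [626.39520057  43.97447647] [663.63535918  92.65450028]
```

Call:
arm_command([
  [8,0,8,-0.3,0,0,0],
  [8,0,10,0,0,0,0],
  [8,0,10,0,0,0,0],
  [8,0,8,0,0,0,0],
  [8,0,0,0,0,0,0],
])

```text
clock: 20.25
position: [0.6445, 0.0124, 0.3406]
ee_rot: [0.01, 1.571, -0.009]
force: [0.3, -1.1, -1.4]
width: 0.174
```

Call:
arm_command([
  [8,0,6,0,0,0,0],
  [8,0,5,0,0,0,0],
  [8,0,3,0,0,0,0],
  [8,0,2,0,0,0,0],
  [8,0,0,0,0,0,0],
])

```text
clock: 20.88
position: [0.6447, 0.0272, 0.3407]
ee_rot: [0.011, 1.571, -0.011]
force: [-0.6, -0.3, -1.0]
width: 0.175
```

```bash
python3 look.py w12; python3 - <<'E'
from h import *
d=np.load("pics/w12.npz");W=cloud(d);f=d["frame"].astype(int)
m=(W[...,2]>.151)&(W[...,2]<.1575)&(W[...,1]>.03)&(W[...,1]<.06)&(abs(W[...,0]-.645)<.012)&(f.max(-1)<60)
print("stop y",np.percentile(W[m][:,1],[1,5,50]) if m.sum() else 0)
E
```

```text
[0.6447 0.0271 0.3407] yaw -0.8 [ 0. -0. -1.] f [-0.64  1.22 -1.51] t [-0.103  0.085  0.003] 0.17430818076762294
wrist bore [(array([0.645, 0.029, 0.142]), 0.96), (array([0.647, 0.026, 0.098]), 0.15)]
wrist rod_end []
side bore [(array([ 0.428, -0.261,  0.042]), 0.96), (array([0.644, 0.026, 0.142]), 0.84), (array([ 0.587, -0.315,  0.044]), 0.62)]
side rod_end []
scene bore [(array([ 0.438, -0.264,  0.046]), 0.84), (array([ 0.589, -0.315,  0.042]), 0.82), (array([0.645, 0.03 , 0.14 ]), 0.65)]
scene rod_end [(array([0.644, 0.068, 0.14 ]), 0.16)]
stop y [0.04455379 0.04474344 0.04954366]
```

View pics/w12.png

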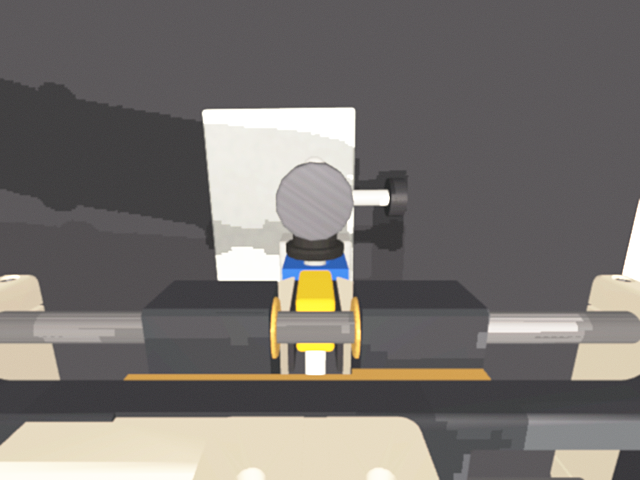

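The block's front is about 4 mm short of the stop: in the wrist picture, the black disc at (315,247) is just ahead of the blue block at (315,265). I'll ease in the rest.

Call:
arm_command([
  [8,0,1.5,0,0,0,0],
  [8,0,1.5,0,0,0,0],
  [8,0,0,0,0,0,0],
  [8,0,0,0,0,0,0],
])

```text
clock: 21.82
position: [0.6447, 0.0302, 0.3407]
ee_rot: [0.011, 1.571, -0.011]
force: [0.1, 0.2, -1.9]
width: 0.171
```

Call:
arm_command([
  [8,0,1,0,0,0,0],
  [8,0,0,0,0,0,0],
  [8,0,0,0,0,0,0],
])

```text
clock: 22.2
position: [0.6447, 0.0311, 0.3407]
ee_rot: [0.011, 1.571, -0.011]
force: [-0.6, 0.1, -1.3]
width: 0.174
```

```bash
cat > av.py <<'E'
from cell import arm,get_image
import numpy as np
F=[];T=[];P=[]
for i in range(8):
    get_image("wrist");s=arm.observe();F.append(s["force"]);T.append(s["ft_torque"]);P.append(s["position"])
print(np.mean(P,0).round(4),np.mean(F,0).round(2),np.mean(T,0).round(3),s["width"],s["clock"])
E
python3 av.py
```

```text
[0.6447 0.0311 0.3407] [ 0.21 -0.26 -0.86] [-0.172  0.051  0.007] 0.1730652960267663 22.6
```

Call:
arm_command([
  [8,0,1,0,0,0,0],
  [8,0,0,0,0,0,0],
  [8,0,0,0,0,0,0],
])

```text
clock: 22.98
position: [0.6447, 0.032, 0.3407]
ee_rot: [0.011, 1.571, -0.011]
force: [-0.1, -1.1, -1.1]
width: 0.177
```

```bash
python3 av.py
```

```text
[0.6447 0.032  0.3408] [-0.53 -1.59 -0.26] [-0.494  0.103  0.015] 0.17027210787343255 23.375
```

Call:
arm_command([
  [8,0,0.8,0,0,0,0],
  [8,0,0,0,0,0,0],
  [8,0,0,0,0,0,0],
])

```text
clock: 23.75
position: [0.6447, 0.0327, 0.3408]
ee_rot: [0.011, 1.571, -0.011]
force: [0.2, -3.0, 0.1]
width: 0.175
```

```bash
python3 av.py
```

```text
[0.6447 0.0329 0.3407] [-0.23 -2.45 -0.24] [-0.768  0.147  0.039] 0.17324634818957152 24.15
```

Call:
arm_command([
  [8,0,-0.8,0,0,0,0],
  [8,1,0,0,0,0,0],
  [8,0.5,0,0,0,0,0],
  [8,0,0,0,0,0,0],
])

```text
clock: 24.65
position: [0.6447, 0.0322, 0.3391]
ee_rot: [0.011, 1.571, -0.011]
force: [1.1, -2.2, -0.6]
width: 0.174
```

```bash
python3 av.py
```

```text
[0.6447 0.0322 0.3391] [ 0.03 -1.89 -1.56] [-0.553 -0.061  0.017] 0.17512513453171402 25.05
```

Call:
arm_command([
  [8,0.6,0,0,0,0,0],
  [8,0,0,0,0,0,0],
  [8,0,0,0,0,0,0],
])

```text
clock: 25.42
position: [0.6447, 0.0321, 0.3386]
ee_rot: [0.011, 1.571, -0.011]
force: [0.6, -2.7, -0.7]
width: 0.171
```

```bash
python3 av.py
```

```text
[0.6447 0.0322 0.3386] [ 0.36 -1.97 -0.61] [-0.527  0.046  0.012] 0.17240144544459374 25.825
```

Call:
arm_command([
  [8,0.6,0,0,0,0,0],
  [8,0,0,0,0,0,0],
  [8,0,0,0,0,0,0],
])

```text
clock: 26.2
position: [0.6447, 0.0322, 0.338]
ee_rot: [0.011, 1.571, -0.011]
force: [0.5, -2.9, -1.4]
width: 0.172
```

```bash
python3 av.py
```

```text
[0.6447 0.0322 0.338 ] [ 0.13 -1.61 -0.9 ] [-0.524  0.021  0.027] 0.17540887321199167 26.6
```

Call:
arm_command([
  [8,0.6,0,0,0,0,0],
  [8,0,0,0,0,0,0],
  [8,0,0,0,0,0,0],
])

```text
clock: 26.98
position: [0.6447, 0.0321, 0.3376]
ee_rot: [0.011, 1.571, -0.011]
force: [0.1, -0.7, 2.3]
width: 0.174
```

```bash
python3 av.py
```

```text
[0.6447 0.0321 0.3376] [-1.14 -1.64  3.15] [-0.508  0.328  0.011] 0.1756400182108484 27.375
```

Call:
arm_command([
  [8,0.5,0,0,0,0,0],
  [8,0,0,0,0,0,0],
  [8,0,0,0,0,0,0],
])

```text
clock: 27.75
position: [0.6447, 0.0321, 0.3374]
ee_rot: [0.011, 1.57, -0.011]
force: [-2.3, -2.0, 7.8]
width: 0.174
```

```bash
python3 av.py
```

```text
[0.6447 0.0321 0.3375] [-2.59 -1.55  7.33] [-0.461  0.702  0.007] 0.17168255839894783 28.15
```

Seated on the rod. I'll take off the excess press, then open the fingers.

Call:
arm_command([
  [8,-0.5,0,0,0,0,0],
  [8,-0.1,0,0,0,0,0],
  [8,0,0,0,0,0,0],
])

```text
clock: 28.52
position: [0.6448, 0.0322, 0.3376]
ee_rot: [0.011, 1.571, -0.011]
force: [-1.1, -2.6, 3.6]
width: 0.176
```

```bash
python3 av.py
```

```text
[0.6448 0.0321 0.3376] [-1.1  -1.58  4.13] [-0.52   0.303 -0.001] 0.17306285068851016 28.925
```

Call:
arm_command([
  [20,0,0,0,0,0,0],
  [28,0,0,0,0,0,0],
  [40,0,0,0,0,0,0],
  [40,0,0,0,0,0,0],
])

```text
clock: 29.42
position: [0.6447, 0.0323, 0.3374]
ee_rot: [0.011, 1.571, -0.011]
force: [0.6, 0.3, -0.5]
width: 0.428
```

```bash
python3 av.py; python3 look.py w13
```

```text
[0.6447 0.0322 0.3375] [0.05 0.18 0.07] [-0.104  0.06   0.007] 0.43236906779783674 29.825
[0.6447 0.0321 0.3376] yaw -0.8 [ 0.  0. -1.] f [0.41 0.13 0.1 ] t [-0.054  0.043  0.014] 0.4345699158540273
wrist bore [(array([0.641, 0.034, 0.141]), 0.94)]
wrist rod_end []
side bore [(array([0.644, 0.032, 0.14 ]), 0.93), (array([ 0.428, -0.267,  0.04 ]), 0.92), (array([ 0.588, -0.316,  0.041]), 0.67)]
side rod_end []
scene bore [(array([ 0.437, -0.265,  0.045]), 0.7), (array([ 0.588, -0.316,  0.044]), 0.6), (array([0.643, 0.032, 0.14 ]), 0.58)]
scene rod_end []
```

View pics/w13.png

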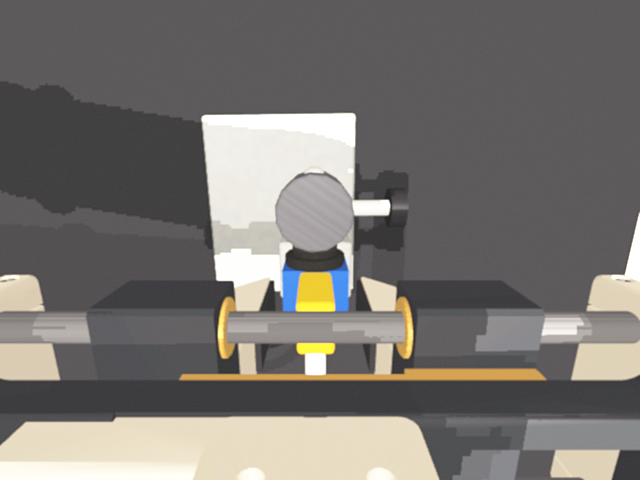

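The picture shows the fingers clear of the tab at (315,300), with the block against the black disc at (315,258). I'll withdraw straight up and check again.

Call:
arm_command([
  [40,-10,0,0,0,0,0],
  [40,-25,0,0,0,0,0],
  [40,-40,0,0,0,0,0],
  [40,-35,0,0,0,0,0],
  [40,0,0,0,0,0,0],
])

```text
clock: 30.9
position: [0.6453, 0.0316, 0.4514]
ee_rot: [0.012, 1.565, -0.011]
force: [-0.2, 0.1, -0.6]
width: 0.436
```

Call:
arm_command([
  [40,0,-40,0,0,0,0],
  [40,0,-40,0,0,0,0],
  [40,0,0,0,0,0,0],
  [40,0,0,0,0,0,0],
])

```text
clock: 31.4
position: [0.6436, -0.0473, 0.4472]
ee_rot: [0.011, 1.571, -0.01]
force: [-0.8, 1.2, 0.0]
width: 0.437
```

```bash
python3 look.py w14; python3 - <<'E'
from h import *
d=np.load("pics/w14.npz");W=cloud(d);f=d["frame"].astype(int)
k=(abs(W[...,0]-.645)<.03)&(W[...,1]<.06)&(W[...,1]>0)
for n,m in (("tab",k&(W[...,2]>.185)&(W[...,2]<.2)),("blue",k&(f[...,2]>f[...,0]+40)&(W[...,2]>.148)&(W[...,2]<.158))):
    q=W[m];print(n,len(q),q.mean(0),rect(q[:,:2]),np.percentile(q[:,2],[5,95]))
m=(W[...,2]>.15)&(W[...,2]<.165)&(abs(W[...,0]-.645)<.025)&(W[...,1]>.058)&(W[...,1]<.1);q=W[m];print("head y max",q[:,1].max(),"x",q[:,0].min(),q[:,0].max())
i=cv2.imread('pics/w14side.png')[170:300,260:390];cv2.imwrite('pics/w14c.png',cv2.resize(i,None,fx=4,fy=4))
E
```

```text
[ 0.6437 -0.0466  0.4471] yaw -0.72 [-0.001  0.001 -1.   ] f [ 0.6  -0.51 -0.28] t [-0.099  0.079 -0.031] 0.4371125080424853
wrist bore []
wrist rod_end []
side bore [(array([ 0.587, -0.315,  0.043]), 0.96), (array([ 0.431, -0.262,  0.038]), 0.71)]
side rod_end []
scene bore [(array([ 0.584, -0.317,  0.043]), 0.96), (array([0.646, 0.033, 0.138]), 0.82), (array([ 0.437, -0.263,  0.044]), 0.77)]
scene rod_end []
tab 903 [0.64472294 0.03175687 0.19047534] ((644.8770751953125, 31.625484466552734), (23.56340217590332, 15.88679027557373), 88.71031951904297) [0.18901605 0.19179099]
blue 639 [0.64468852 0.03191746 0.15265193] ((644.5830078125, 32.49449920654297), (24.35386848449707, 33.2588996887207), 89.20069122314453) [0.15142029 0.15386194]
head y max 0.09229387722709859 x 0.6265317915417902 0.6636147069437729
```

View pics/w14c.png

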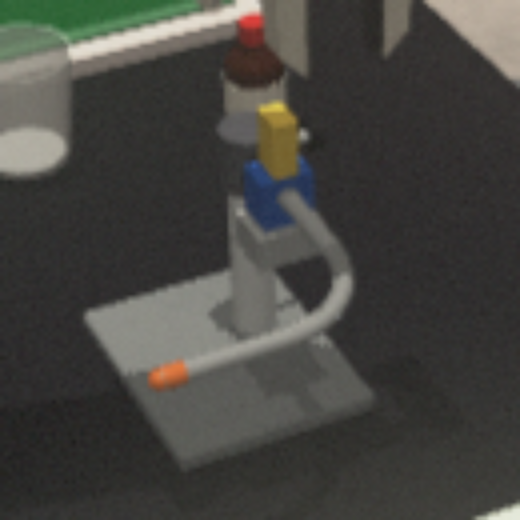

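```bash
python3 -c "
from cell import arm
print(arm.sign_off())"
```

```text
the job is handed in; nothing more can be done
None
```

I picked the yellow-tabbed carriage up, threaded it onto the orange end of the rod, and eased it round the bend to the rubber stop. I then set it down on the rod, let go, and handed the job in at about 31.5 s; the hand-in gives no verdict.

**Last checks (after the arm withdrew):**
- **Position:** the bore centre is about 41–42.5 mm from the post axis and about 0.138 m above the bench. The spread comes from two estimates of where the post is.
- **Upright and released:** the tab and block centres agree within about 1 mm in plan. The wrist force returned to roughly zero when the fingers opened.
- **Load on the rod:** side forces on the way round the bend stayed within about 2 N, which is near sensor noise. I pressed about 3 N against the stop. While setting the carriage down I pressed about 8 N on the rod, more than I meant, and backed off before releasing.

**Disagreements and gaps:**
- In the final pictures the networks found the bore only in the scene view, at (0.646, 0.033, 0.138), which matches my depth measurement. They missed it in the wrist and side views, though the side crop shows it hanging upright at the stop.
- I did not re-measure the other things on the bench. No contact showed in the forces.

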